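# Bring the sample well under the dispensing needle

## Task

One of the two white carrier plates has a round well, the other an oblong slot. Slide the plate with the round well flat along the worktop, without lifting it, until its well is centred under the tip of the dispensing needle, then let go of it. Leave the slotted plate where it is, and do not touch or bump the needle stand, neither with the robot nor with the plate.

Things in the scene. Friction and masses are not known exactly. Their poses are not given: they have to be found in the camera images.
- round_carrier: Loose white plate 220 (x) x 60 (y) x 12 mm, 0.15-0.3 kg, with a round well, 30 mm wide, 5 deep, black floor. Origin: on the underside, straight below the well's centre; z up. Plate spans x -185 to +35 mm; +x points roughly away from the robot. Upright grip fin centred at x = -160 mm, y = 0: 36 (x) x 12 mm (y), top 58 mm above the worktop; its foot (44 x 24 mm) ends at 16 mm. Left or right of the stand.
- slot_carrier: Loose white plate 220 (x) x 60 (y) x 12 mm, 0.15-0.3 kg, with an oblong slot 50 x 22 mm, black floor; to be left alone. Origin: on the underside, below the slot's centre; z up. Plate spans x -185 to +35 mm; +x points roughly away from the robot. Upright grip fin centred at x = -160 mm, y = 0: 36 (x) x 12 mm (y), top 58 mm above the worktop; its foot (44 x 24 mm) ends at 16 mm. On the stand's other side.
- needle_stand: Fixed stand. Origin: on the worktop straight below the needle tip; +x runs to the column (roughly away from the robot). Grey base 100 x 100 x 16 mm at x 70 to 170; column 221 high at x = 120; arm at height 175 holds a vertical white syringe (22 thick, flange 32, height 88 to 210) over the origin; needle and hub below it, to height 35, up to 14 thick. Below the tip it is free.
- needle_tip (a point): The lower tip of the vertical steel needle, 35 mm above the worktop (23 mm above a carrier plate that lies under it); in line with the axis of the syringe barrel.
There are look-alikes about, which are no part of the job. Leave any brown look-alike of the round_carrier alone.

How it is judged:
By the outcome, as a careful person would: the job done as asked, in the order asked, and still so for the second after the job is handed in, with the robot touching nothing.
It also fails if it takes over 38 s, if anything falls off the work surface, if the arm or the gripper's body presses on something with over 40 N, if the wrist force passes 120 N, or if a joint passes its speed limit or range.

## Robot

A 6-joint arm with a two-finger parallel gripper is mounted at the origin on a cart in front of the work surface, level with it; the furniture and walls round the work are solid. World frame = base frame: x ahead of the robot, y to its left, z up, the work surface at z = 0. Lengths are in mm, angles in rad, forces in N, time in s.
With the tool pointing down it reaches from about 325 to 775 mm from the base axis. Payload 5.5 kg.
Tool frame: the origin (TCP) lies at the very end of the fingers, on their centre line; the grasp point (between the pads) lies 19 mm behind it; z points along the fingers, y is the direction in which the jaws open and shut (so a half turn about z gives the same grasp; the last joint's range is limited). The gripper opens to 88 mm and grips with 3 to 60 N. Pads are 20 mm wide; open, the fingers measure 115 mm over their backs; the gripper's body (75 mm by 178 mm) begins 61 mm behind the grasp point.
Start: joints at [1.043, 0.091, 1.231, -0, 1.82, -0.057], TCP at [272.166, 534.735, 222.631] pointing down, gripper open.
Joint ranges: [-2.87, 2.87], [-0.86, 2.18], [0.17, 2.46], [-1.51, 4.65], [0.06, 2.69], [-2.65, 2.65]. Speed limits (rad/s): [2.57, 2.57, 3.01, 3.14, 3.14, 3.14].

## Interface

Orientations are given as a unit quaternion [x, y, z, w].
In Python, from rig import read_state, get_image, camera_info, job_done gives the robot as it stands.
- The arm moves only by the tool play_rows, never from a script. Its argument "targets" is a list of rows, each a list of 5 numbers: the closure, from 0 (fully open) to 1 (shut), then the shift along the world's x, y, z in cm, then the turn about the world's z in degrees. A call has 1 to 12 rows; each row shifts and turns the commanded pose from where the row before left it; what a row does not reach is not made up. A row lasts 1/8 s, in which the tool goes at most 62.5 mm and 10.7 degrees, less where a joint would pass 70% of its speed; a pose out of reach is approached as far as the arm can. A call is refused whole if a number of a shift passes 6.25 or a number of a turn 10.7, either way. A call with a gripper value outside its range is refused whole. The fingers move at their own pace and stop on an object; the grip force is fixed at half the most. Time passes only in rows, so rows that do not move let the fingers close. It gives the time, the measured TCP pose, the force and the opening at its end, in the units of the state.
- read_state(): the state, without advancing time (a new reading comes with each control period).
- get_image(name): name is "side" or "top" or "wrist"; returns (picture, depth): 384x512x3 uint8, red, green, blue; 384x512 float32, mm along the optical axis (not along the pixel's ray), 0 where there is no reading.
- camera_info(name): a dict with "vfov" (degrees; the focal length in pixels is half the picture's height over the tangent of half this angle, whatever the lens; pixels are square), "cx", "cy" (the principal point, pixels), "position" and "orientation" of the camera in the world. Camera axes: x right, y down, z forward; pixel columns grow to the right and rows downward; lengths in mm; the calibration is good to about 2 mm. The wrist camera is an equidistant fisheye: a pixel r from the principal point sees the ray r / f radians off the axis. A picture is of the moment at which its call begins: read the wrist's pose just before it. camera_info takes no time and is no camera call; for the wrist camera it gives the pose at the moment of the call.
- job_done(): hands the job in, once; it reports no verdict.
The state is a dict: "time": time; "q": joint angles; "qvel": joint speeds; "joint_torque": joint torques, N m; "ee_pos": TCP position; "eef_rot": TCP orientation; "force": force on the tool from outside, world axes, zero at the start; "ft_torque": the same for the moment, N m; "gripper_width": finger opening in mm.
Only numpy, scipy, OpenCV 4.12 (cv2) and the standard library are available. Lean on these libraries where they do the work, as an engineer would, in place of code of your own. Each camera call takes 0.05 s, during which the arm holds its last target. There are 200 camera calls.

## Working session

There is one attempt and no reset: what is moved stays moved. The work goes in short steps, Python scripts to look and compute and a tool call to move; the robot and the scene stay as the last step left them, time stands still between calls to the robot, and variables do not carry over. Pictures are saved under pics/ and viewed, about 8 in all and at most 12, crops included, and the job is handed in when it is done.

Besides the shell and the picture viewer there is one more tool, called after "Call:" by a JSON object that holds its "fn" and its "kwargs". play_rows: Moves the arm, as the interface text tells. Its arguments: {"type":"object","properties":{"targets":{"type":"array"}},"required":["targets"]}

```bash
mkdir -p pics; cat > h.py <<'E'
import numpy as np,cv2,pickle
from rig import *
from scipy.spatial.transform import Rotation as R
def snap(n,save=None):
    i=camera_info(n); p,d=get_image(n)
    if save: cv2.imwrite('pics/'+save,p[...,::-1])
    pickle.dump((i,p,d),open(n+'.pkl','wb')); return i,p,d
def load(n): return pickle.load(open(n+'.pkl','rb'))
def rot(i):
    o=np.array(i['orientation']); return o if o.shape==(3,3) else R.from_quat(o).as_matrix()
def ray(i,u,v):
    f=192/np.tan(np.radians(i['vfov'])/2); return rot(i)@np.array([(u-i['cx'])/f,(v-i['cy'])/f,1.])
def atz(i,u,v,z):
    r=ray(i,u,v);p=np.array(i['position'],float); return p+r*(z-p[2])/r[2]
def proj(i,P):
    f=192/np.tan(np.radians(i['vfov'])/2); c=rot(i).T@(np.array(P,float)-i['position']); return c[0]/c[2]*f+i['cx'],c[1]/c[2]*f+i['cy']
def pt(i,d,u,v): return np.array(i['position'])+ray(i,u,v)*d[v,u]
E
python3 - <<'E'
from h import *
a=snap('top','top0.png');b=snap('side','side0.png')
print(a[0],b[0],read_state()['time'])
E
```

```text
{'vfov': 50.875301833373875, 'cx': 249.90754612760074, 'cy': 193.68123331953532, 'position': array([ 337.19950748,  237.36833576, 1522.36238369]), 'orientation': array([ 0.70815724, -0.70342317,  0.04465531, -0.0414133 ])} {'vfov': 47.0724018916071, 'cx': 257.99092924947263, 'cy': 197.36088637911263, 'position': array([-135.59486434, 1151.80063361,  995.68455764]), 'orientation': array([-0.27252989,  0.86352559, -0.40412049,  0.12937404])} 0.1
```

View pics/top0.png

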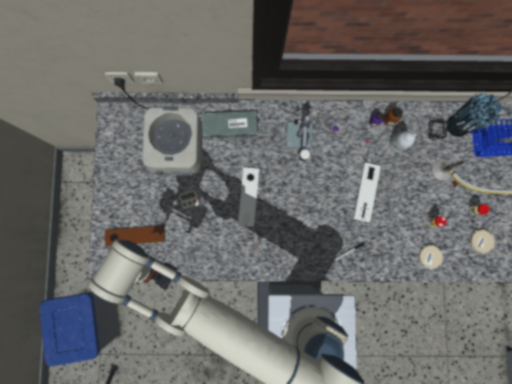

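View pics/side0.png

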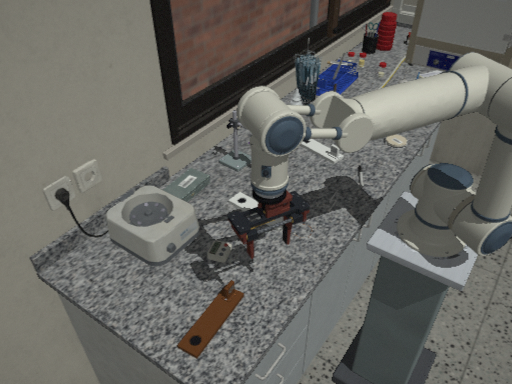

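The top view shows three candidates. White plate A is at (249,196), with a round dark well at about (251,178). White plate B is at (367,192), with an oblong slot at (371,174). The brown look-alike is at (135,236). The stand is at (304,140), with its syringe at (305,155). I choose A and will check it in a close crop.

```bash
python3 - <<'E'
from h import *
i,p,d=load('top')
c=p[95:235,225:395,::-1]; cv2.imwrite('pics/crop1.png',cv2.resize(c,None,fx=4.5,fy=4.2,interpolation=cv2.INTER_CUBIC) if 0 else cv2.resize(c,None,fx=4,fy=4,interpolation=cv2.INTER_CUBIC))
hsv=cv2.cvtColor(p,cv2.COLOR_RGB2HSV)
H=np.zeros(d.shape)
vv,uu=np.mgrid[0:384,0:512]
P=np.zeros(d.shape+(3,))
f=192/np.tan(np.radians(i['vfov'])/2)
P=np.stack([(uu-i['cx'])/f*d,(vv-i['cy'])/f*d,d],-1)@rot(i).T+i['position']
roi=(uu>275)&(uu<330)&(vv>95)&(vv<170)
for lo,hi in [(8,25),(60,160),(160,200),(200,218),(218,240)]:
    m=roi&(P[...,2]>lo)&(P[...,2]<hi); print(lo,hi,m.sum(),P[m].mean(0).round(1) if m.any() else '',P[m].min(0).round(),P[m].max(0).round())
np.set_printoptions(linewidth=200,suppress=True)
print(P[145:165,297:314,2].round().astype(int))
for n,(u0,u1,v0,v1) in dict(A=(232,268,160,235),B=(350,388,155,228)).items():
    w=(uu>=u0)&(uu<u1)&(vv>=v0)&(vv<v1)
    m=(w&(p.min(2)>165)).astype(np.uint8)
    cs=cv2.findContours(m,cv2.RETR_EXTERNAL,cv2.CHAIN_APPROX_NONE)[0]; k=max(cs,key=cv2.contourArea)
    r=cv2.minAreaRect(k);b=cv2.boxPoints(r); print(n,r,[atz(i,*q,12)[:2].round(1) for q in b])
    h=np.zeros_like(m);cv2.fillPoly(h,[k],1);h=(h>0)&(p.max(2)<110)
    if h.any():
        print('hole',h.sum(),uu[h].mean(),vv[h].mean(),atz(i,uu[h].mean(),vv[h].mean(),10).round(1))
    m2=w&(P[...,2]>35)&(P[...,2]<70);print('fin',m2.sum(),P[m2].mean(0).round(1))
print(read_state()['eef_rot'])
E
```

```text
8 25 569 [768.3  48.5  15.5] [630. -74.   8.] [903. 133.  25.]
60 160 43 [685.9  52.9 106.5] [622.  40.  65.] [764.  63. 157.]
160 200 205 [714.6  52.6 181.7] [618.  31. 165.] [769.  83. 196.]
200 218 81 [648.3  51.3 209.7] [618.  36. 200.] [760.  67. 217.]
218 240 14 [752.3  44.7 220.7] [745.  40. 218.] [759.  50. 225.]
[[  11   17   10   11   18  177  179  177  176    9    6   19   18   16   16   -3   -3]
 [  18    8    8   16   13  178  183  177  180   14   17   16   15   14    7   -1   -1]
 [   7   16   11   11   13  177  183  179  179   21   13   15   14   16   15    0   -5]
 [  -2   -6    0    0   -6  178  182  178  180    4    5    4   12    8    2    2   -4]
 [  -1    4    3   -5    0  176  185  180  176    5    1   -5   -2   -3   -2    3   -2]
 [  -1   -2    1    3   -2  209  206  210  206  215  214   -4    2   -4   -6    1   -4]
 [   0    3    5   -2  211  214 1522  209  208  209  209  209   -4   -1   -3   -2   -8]
 [  -1   -7    0  204  206  209  209  205  211  212  207  212   -3   -2   -1   -4    2]
 [  -4    0    0  211  210  205  214  209  209  209  212  211  210    0  
[... 906 characters left out ...]
    2    1   -6   -2    3    4   -2    2    1    6   -5   -2    2   -1   -1]]
A ((249.54283142089844, 181.815185546875), (15.781707763671875, 27.883094787597656), 3.5763344764709473) [array([515.9, 265.3]), array([622.5, 259.7]), array([619.1, 199.8]), array([512.6, 205.9])]
hole 32 250.1875 176.71875 [587.2 230.4  10. ]
fin 36 [427.8 246.5  56. ]
B ((367.1739807128906, 192.0338134765625), (16.332988739013672, 57.31543731689453), 11.0035400390625) [array([ 430.8, -158.3]), array([ 645.5, -205.4]), array([ 633.9, -266.2]), array([ 419.5, -218.1])]
hole 57 369.6842105263158 177.17543859649123 [ 588.7 -223.6   10. ]
fin 45 [ 450.3 -189.5   53.3]
[ 0.23321513  0.97242478 -0.00083346 -0.00024847]
```

View pics/crop1.png

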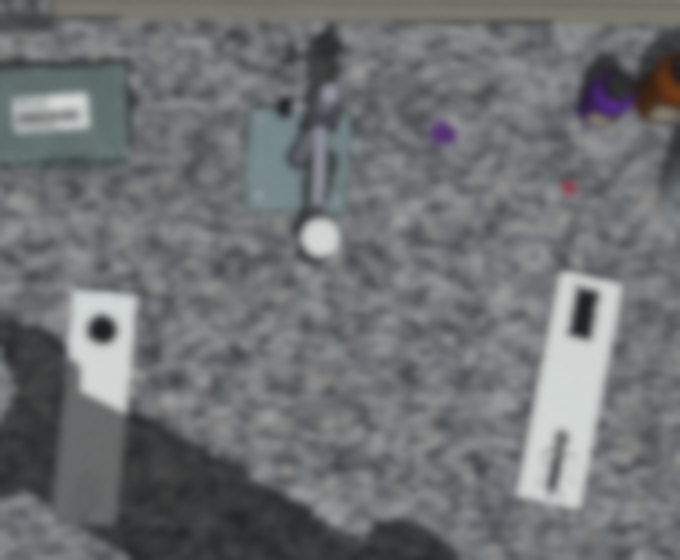

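Plate A, left of the stand, has a round well. B is slotted and A is the one to move. Next I refine its yaw, fin and needle position.

```bash
python3 - <<'E'
from h import *
i,p,d=load('top')
print(camera_info('wrist'))
for n,(u,v),z in [('FL',(72,291),12),('FR',(138,295),12),('BR',(116,524),12),('BL',(52,520),12),('well',(102,329),9.5),('flange',(320,238),210),('base_nl',(247,207),16),('base_nr',(348,212),16),('base_fl',(251,108),16)]:
    print(n,atz(i,225+(u+.5)/4-.5,95+(v+.5)/4-.5,z).round(1))
# local contrast view of the shaded fin
c=p[205:235,228:270,::-1].astype(float); c=np.clip((c-40)*2,0,255).astype(np.uint8)
j,q,e=load('side'); 
f=192/np.tan(np.radians(j['vfov'])/2)
for P in [(640,50,35),(640,50,210),(428,246,58)]: print(proj(j,P))
E
```

```text
{'vfov': 65.70646984690485, 'cx': 259.3116179710071, 'cy': 189.93500988093942, 'position': array([197.23289406, 573.27744686, 383.6035105 ]), 'orientation': array([0.8425221 , 0.51648899, 0.07919391, 0.13085855])}
FL [622.6 259.3  12. ]
FR [619.2 196.6  12. ]
BR [402.  216.4  12. ]
BL [405.4 276.1  12. ]
well [586.7 230.6   9.5]
flange [631.3  51.2 210. ]
base_nl [704.4  93.   16. ]
base_nr [700.3  -3.3  16. ]
base_fl [801.8  88.8  16. ]
(np.float64(258.6370064963091), np.float64(164.2459548848602))
(np.float64(258.52527599374463), np.float64(123.29651443682403))
(np.float64(277.5731550088751), np.float64(209.4316565293135))
```

Call:
{"fn": "play_rows", "kwargs": {"targets": [[0,1.9,-3.6,-0.9,2.8],[0,1.9,-3.6,-0.9,2.8],[0,1.9,-3.6,-0.9,2.8],[0,1.9,-3.6,-0.9,2.8],[0,1.9,-3.6,-0.9,2.8],[0,1.9,-3.6,-0.9,2.8],[0,2.0,-3.7,-0.9,2.8],[0,2.1,-3.8,-0.9,2.8],[0,0,0,0,0]]}}

```text
time: 1.23
ee_pos: [427.7, 241.4, 149.3]
eef_rot: [0.042, 0.999, -0.001, -0.001]
force: [-0.4, 0.1, 0.0]
gripper_width: 87.8
```

```bash
python3 - <<'E'
from h import *
s=read_state();print(s['time'],s['ee_pos'],s['eef_rot'],s['force'])
i,p,d=snap('wrist','w1.png');print(i)
E
```

```text
1.225 [427.65152367 241.38823741 149.2978786 ] [ 4.18884495e-02  9.99121592e-01 -7.87777192e-04 -8.84485613e-04] [-0.35047662  0.08204704  0.04144574]
{'vfov': 65.70646984690485, 'cx': 259.3116179710071, 'cy': 189.93500988093942, 'position': array([344.18850613, 249.24296376, 311.40041836]), 'orientation': array([0.7275724 , 0.66894205, 0.1024192 , 0.11253998])}
```

View pics/w1.png

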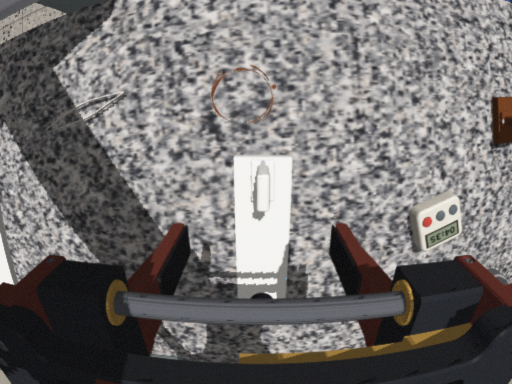

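The wrist view shows the white plate between the open fingers, with back corners at (235,156) and (292,157). The fin is at about (263,190) and the edge of the round well shows at (263,297).

```bash
cat >> h.py <<'E'
def watz(i,u,v,z):
    f=192/np.tan(np.radians(i['vfov'])/2); a=np.array([u-i['cx'],v-i['cy']]); r=np.hypot(*a); t=r/f
    q=rot(i)@np.r_[a/r*np.sin(t),np.cos(t)]; p=np.array(i['position']); return (p+q*(z-p[2])/q[2]).round(1)
def wproj(i,P):
    f=192/np.tan(np.radians(i['vfov'])/2); c=rot(i).T@(np.array(P,float)-i['position']); r=np.hypot(c[0],c[1]); t=np.arctan2(r,c[2])
    return np.round([i['cx']+c[0]/r*t*f,i['cy']+c[1]/r*t*f],1)
E
python3 - <<'E'
from h import *
i,p,d=load('wrist')
print([watz(i,u,v,12) for u,v in [(235,156),(292,156.5),(236.5,265),(288,265)]])
w=cv2.cvtColor(p,cv2.COLOR_RGB2GRAY)
cv2.imwrite('pics/w1c.png',cv2.resize(p[150:310,205:325,::-1],None,fx=4,fy=3.75,interpolation=cv2.INTER_CUBIC))
vv,uu=np.mgrid[0:384,0:512]
# fin points by depth -> height
f=192/np.tan(np.radians(i['vfov'])/2)
dx=uu-i['cx'];dy=vv-i['cy'];r=np.hypot(dx,dy)+1e-9;t=r/f
c=np.stack([dx/r*np.tan(t)*d,dy/r*np.tan(t)*d,d],-1); P=c@rot(i).T+i['position']
m=(uu>235)&(uu<292)&(vv>150)&(vv<240)&(P[...,2]>50)&(P[...,2]<66)
print(m.sum(),P[m].mean(0),P[m].min(0),P[m].max(0),np.percentile(P[m],[5,95],axis=0))
th=np.radians(-4.8); o=np.array([586.7,230.6]); ex=np.array([np.cos(th),np.sin(th)])
for X in (-178,-142): print(wproj(i,[*(o+ex*X),58]))
E
```

```text
[array([399.8, 219.1,  12. ]), array([405.1, 277.4,  12. ]), array([528.3, 206.3,  12. ]), array([533.5, 266.7,  12. ])]
513 [425.74759876 244.59242279  57.00117842] [409.15040934 237.55871806  50.05130033] [445.10021139 251.77337843  59.688768  ] [[410.27789304 239.02295556  54.29201483]
 [442.26058631 250.2155555   58.6484257 ]]
[261.7 174. ]
[261.6 212.1]
```

View pics/w1c.png

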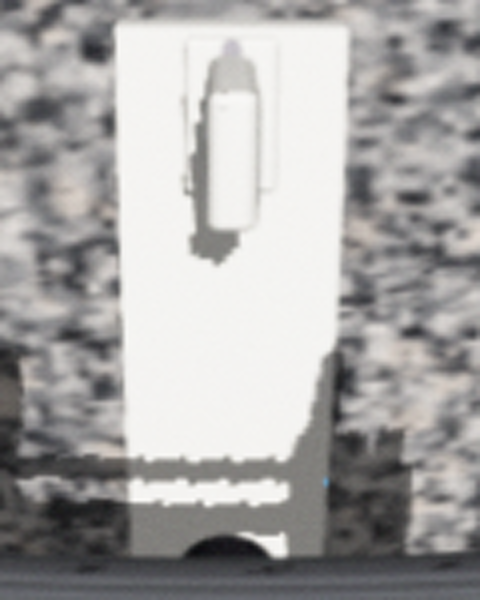

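The fin centre is at about (427,244.5) and the yaw matches. Now I descend and grip.

Call:
{"fn": "play_rows", "kwargs": {"targets": [[0,0,0.3,-3,0],[0,0,0,-4,0],[0,0,0,-3.5,0],[0,0,0,-1.5,0],[0,0,0,-0.6,0],[1,0,0,0,0],[1,0,0,0,0],[1,0,0,0,0],[1,0,0,0,0],[1,0,0,0,0]]}}

```text
time: 2.52
ee_pos: [427.2, 246.7, 24.8]
eef_rot: [0.04, 0.999, 0.0, 0.0]
force: [0.6, -0.1, -0.1]
gripper_width: 41.3
```

Call:
{"fn": "play_rows", "kwargs": {"targets": [[1,0,0,0,0],[1,0,0,0,0],[1,0,0,0,0],[1,0,0,0,0],[1,0,0,0,0],[1,0,0,0,0]]}}

```text
time: 3.28
ee_pos: [427.1, 246.6, 24.6]
eef_rot: [0.04, 0.999, -0.0, -0.0]
force: [0.3, -1.2, 0.6]
gripper_width: 11.7
```

Call:
{"fn": "play_rows", "kwargs": {"targets": [[1,0.1,-0.4,0,0],[1,0.2,-0.8,0,0],[1,0.3,-1.2,0,0],[1,0.4,-1.6,0,0],[1,0.4,-1.8,0,0],[1,0.4,-1.8,0,0],[1,0.4,-1.8,0,0],[1,0.4,-1.6,0,0],[1,0.4,-1.6,0,0],[1,0.3,-1.2,0,0],[1,0.2,-0.8,0,0],[1,0,0,0,0]]}}

```text
time: 4.78
ee_pos: [462.3, 100.0, 24.6]
eef_rot: [0.04, 0.999, -0.0, 0.0]
force: [-0.3, -0.4, -0.4]
gripper_width: 12.1
```

```bash
python3 - <<'E'
from h import *
a=snap('top');b=snap('side');w=snap('wrist');s=read_state();print(s['ee_pos'],s['force'],s['gripper_width'])
t=cv2.resize(a[1][125:200,255:355,::-1],(400,300),interpolation=cv2.INTER_CUBIC)
u,v=proj(b[0],(631,60,60));u,v=int(u),int(v);print(u,v)
c=cv2.resize(b[1][v-38:v+37,u-50:u+50,::-1],(400,300),interpolation=cv2.INTER_CUBIC)
ww=cv2.resize(w[1][:,:,::-1],(400,300))
cv2.imwrite('pics/m2.png',np.vstack([np.hstack([t,c]),np.hstack([ww,cv2.resize(b[1][...,::-1],(400,300))])]))
E
```

```text
[462.1299166  100.84519444  24.592964  ] [-0.29892942 -0.22736966 -1.18395011] 11.736336303792235
259 160
```

View pics/m2.png

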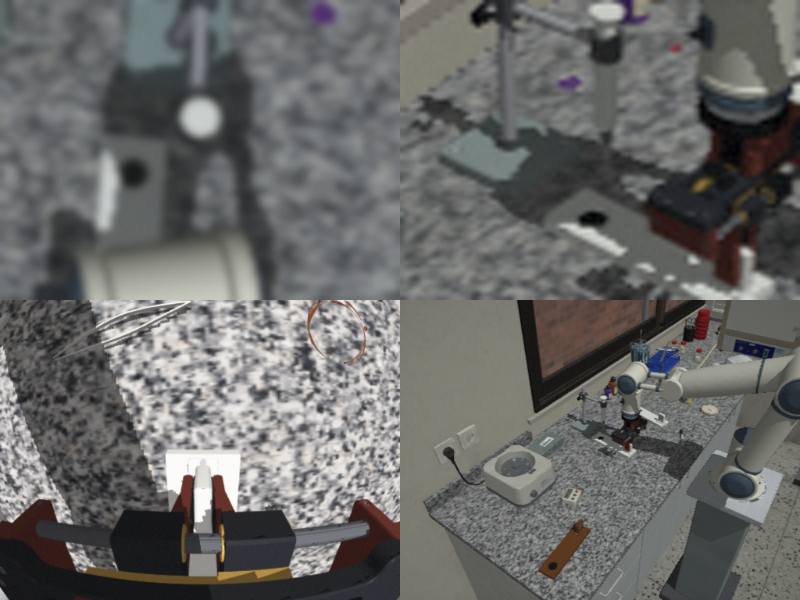

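The fin is still held (11.7 mm) and the well is visible in both views: top at about (288,168), side panel at (593,218). The needle is above and to the right of it.

```bash
cat >> h.py <<'E'
def well(n,P,rad=9):
    i,p,d=load(n); u,v=proj(i,P); g=cv2.cvtColor(p,cv2.COLOR_RGB2GRAY)
    K=8; u0,v0=int(u)-rad,int(v)-rad; c=cv2.resize(g[v0:v0+2*rad+1,u0:u0+2*rad+1],None,fx=K,fy=K,interpolation=cv2.INTER_CUBIC)
    q=c[rad*K-24:rad*K+32,rad*K-24:rad*K+32]; m=(c<(int(q.min())+30)).astype(np.uint8)
    N,L,S,C=cv2.connectedComponentsWithStats(m); k=min(range(1,N),key=lambda k:np.hypot(*(C[k]-(rad+.5)*K)) if S[k,4]>200 else 1e9)
    uv=(C[k]+.5)/K-.5+[u0,v0]; return uv, S[k,:]/K, atz(i,*uv,8)
E
python3 - <<'E'
from h import *
for n in('top','side'): print(n,well(n,(622,84,9)))
i,p,d=load('side')
print([proj(i,(631.5,50.5,z)) for z in(35,88,210)])
i,p,d=load('top');print(atz(i,305,154.25,210),atz(i,288.2,168.2,8))
i,p,d=load('side');cv2.imwrite('pics/s3.png',cv2.resize(p[105:185,225:305,::-1],(600,600),interpolation=cv2.INTER_CUBIC))
E
```

```text
top (array([288.01751302, 167.87011719]), array([  6.625,   6.25 ,   5.875,   6.375, 240.   ]), array([622.70373324,  86.39996138,   8.        ]))
side (array([256.73495911, 176.17304322]), array([  6.125,   9.125,   6.125,   2.875, 107.   ]), array([623.87368096,  85.39812696,   8.        ]))
[(np.float64(260.42350001566126), np.float64(165.06738987192426)), (np.float64(260.4287962955054), np.float64(153.2519592852547)), (np.float64(260.4418776499557), np.float64(124.06886472884021))]
[630.91574938  49.94215001 210.        ] [621.43226736  85.71068722   8.        ]
```

View pics/s3.png

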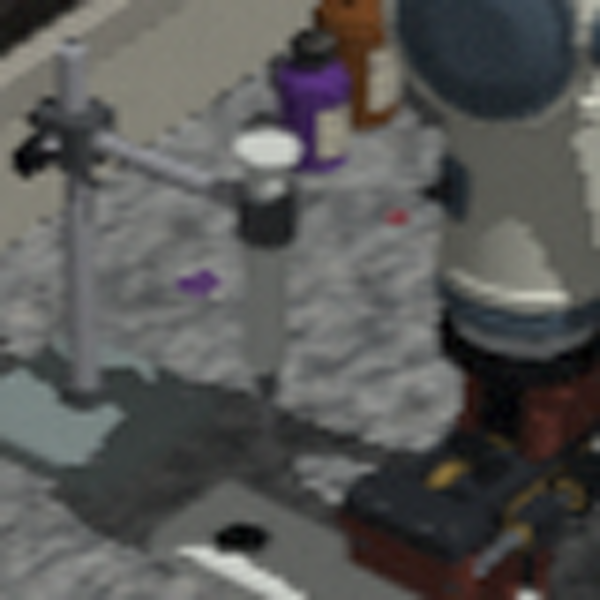

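Top and side agree to about 1 mm: the needle is at (631,50) and the well at about (623,86). The remaining shift is +0.8, -3.55 cm.

Call:
{"fn": "play_rows", "kwargs": {"targets": [[1,0.1,-0.4,0,0],[1,0.2,-0.8,0,0],[1,0.2,-0.8,0,0],[1,0.2,-0.8,0,0],[1,0.1,-0.5,0,0],[1,0,-0.25,0,0],[1,0,0,0,0],[1,0,0,0,0]]}}

```text
time: 5.92
ee_pos: [470.1, 65.1, 24.6]
eef_rot: [0.04, 0.999, -0.0, 0.0]
force: [-0.2, -0.5, -2.1]
gripper_width: 11.9
```

```bash
python3 - <<'E'
from h import *
a=snap('top');b=snap('side');s=read_state();print(s['time'],s['ee_pos'],s['force'],s['gripper_width'])
for n in('side',): print(n,well(n,(631,50,9)))
t=cv2.resize(a[1][135:185,280:330,::-1],(400,400),interpolation=cv2.INTER_CUBIC)
c=cv2.resize(b[1][140:190,235:285,::-1],(400,400),interpolation=cv2.INTER_CUBIC)
cv2.imwrite('pics/m4.png',np.hstack([t,c]))
print(proj(b[0],(631,50,8)),proj(b[0],(631,50,35)),proj(b[0],(631,50,210)))
E
```

```text
6.025 [470.12510663  65.22341441  24.62234123] [ 0.64216618 -0.73479772 -2.24724588] 11.88610388372014
side (array([260.51877572, 170.81764403]), array([ 7.   ,  9.125,  5.875,  2.5  , 91.125]), array([631.50100067,  49.85238058,   8.        ]))
(np.float64(260.60534933445575), np.float64(170.8817551229577)) (np.float64(260.60990028212495), np.float64(165.04794099960742)) (np.float64(260.64188234868806), np.float64(124.05045098823379))
```

View pics/m4.png

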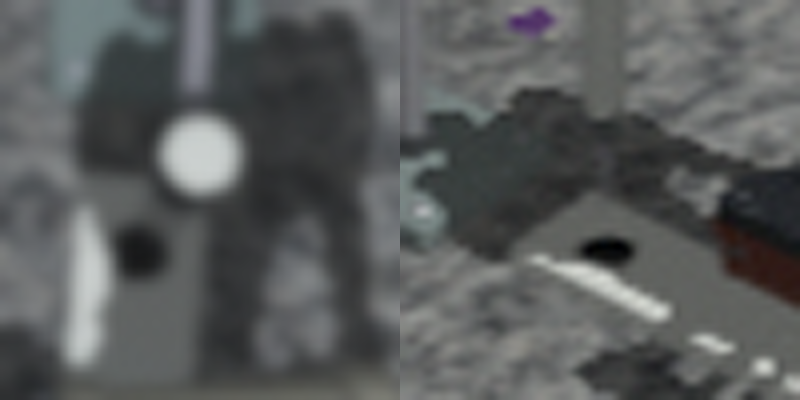

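The well and needle are aligned in the side view: columns 260.5 and 260.6. I'll refine with a visibility-modelled well centroid and the flange centre in both cameras.

```bash
cat >> h.py <<'E'
from scipy.optimize import fsolve
def blob(i,xy):
    a=np.linspace(-15,15,61);X,Y=np.meshgrid(a,a);o=np.array(i['position'])
    F=np.stack([X+xy[0],Y+xy[1],X*0+7],-1); k=5/(o[2]-7); Q=F+(o-F)*k
    m=(np.hypot(X,Y)<15)&(np.hypot(Q[...,0]-xy[0],Q[...,1]-xy[1])<15)
    return np.mean([proj(i,f) for f in F[m]],0)
def wellxy(n,g):
    i=load(n)[0]; uv=well(n,g)[0]; return uv,fsolve(lambda x:blob(i,x)-uv,np.array(g[:2],float),epsfcn=1e-2)
def flange(n):
    i,p,d=load(n); u,v=proj(i,(631,50,210)); K=8;r=9;u0,v0=int(u)-r,int(v)-r
    c=cv2.resize(p.min(2)[v0:v0+19,u0:u0+19],None,fx=K,fy=K,interpolation=cv2.INTER_CUBIC); m=(c>185).astype(np.uint8)
    N,L,S,C=cv2.connectedComponentsWithStats(m); k=1+S[1:,4].argmax(); uv=(C[k]+.5)/K-.5+[u0,v0]; return uv,S[k]/K,atz(i,*uv,210)
E
python3 - <<'E'
from h import *
for n in('top','side'):
    print(n,'well',well(n,(631,51,8))[1],*wellxy(n,(631,51,8)),'flange',*flange(n))
E
```

```text
top well [  6.75    7.5     5.875   6.125 230.625] [297.11805556 166.02611789] [629.87121917  51.78902959] flange [304.65540336 153.91955621] [  6.625   5.875   7.      7.125 309.125] [632.02511332  51.07479281 210.        ]
side well [ 7.     8.125  5.875  2.5   91.125] [260.51877572 170.81764403] [630.39581397  51.4859532 ] flange [260.1525     124.26954082] [  6.125   8.125   7.      3.375 153.125] [631.54719038  52.19250908 210.        ]
```

Call:
{"fn": "play_rows", "kwargs": {"targets": [[1,0.1,0,0,0],[1,0.06,0,0,0],[1,0,0,0,0],[1,0,0,0,0],[0.5,0,0,0,0],[0,0,0,0,0],[0,0,0,0,0],[0,0,0,0,0],[0,0,0,0,0],[0,0,0,0,0],[0,0,0,0,0],[0,0,0,0,0]]}}

```text
time: 7.52
ee_pos: [471.8, 65.2, 24.6]
eef_rot: [0.04, 0.999, 0.0, 0.0]
force: [-0.5, 0.0, 0.1]
gripper_width: 86.4
```

```bash
python3 - <<'E'
from h import *
a=snap('top');b=snap('side')
for n in('top','side'): print(n,*wellxy(n,(631,51,8)),flange(n)[2])
print(read_state()['ee_pos'],read_state()['gripper_width'],read_state()['force'])
E
```

```text
top [296.92245796 165.61176432] [631.47261726  52.52345978] [632.35603934  51.03025159 210.        ]
side [259.99789508 170.7490285 ] [632.26043895  52.25290257] [631.43104349  52.03083729 210.        ]
[471.76121773  65.24876137  24.64048112] 87.8677563864407 [0.12329899 1.2712556  0.0701818 ]
```

The plate is released with the well within about 1 mm of the needle axis. Now I retreat straight up, then back, and check.

Call:
{"fn": "play_rows", "kwargs": {"targets": [[0,0,0,1.5,0],[0,0,0,3,0],[0,0,0,4,0],[0,-0.5,0,4,0],[0,-1.5,1,3,0],[0,-2,2,1,0],[0,-2,3,0,0],[0,0,3,0,0],[0,0,3,0,0],[0,0,0,0,0]]}}

```text
time: 8.88
ee_pos: [411.5, 186.5, 190.6]
eef_rot: [0.038, 0.999, 0.0, 0.0]
force: [-1.2, -0.2, -0.1]
gripper_width: 87.9
```

```bash
python3 - <<'E'
from h import *
a=snap('top');b=snap('side')
for n in('top','side'): print(n,*wellxy(n,(632,52,8)),flange(n)[2])
print(read_state()['ee_pos'],read_state()['force'],read_state()['time'])
cv2.imwrite('pics/m5.png',np.hstack([cv2.resize(a[1][110:235,230:390,::-1],(400,312),interpolation=cv2.INTER_CUBIC),cv2.resize(b[1][105:205,200:328,::-1],(400,312),interpolation=cv2.INTER_CUBIC)]))
E
```

```text
top [296.81140176 165.73542332] [630.98989041  52.95128119] [631.95977294  50.12335934 210.        ]
side [259.89390655 170.74602601] [632.59379349  52.46189274] [631.28179842  51.31251546 210.        ]
[411.79267752 184.92448745 190.32236474] [-0.4884206  -0.55162738 -0.01726366] 8.975
```

View pics/m5.png

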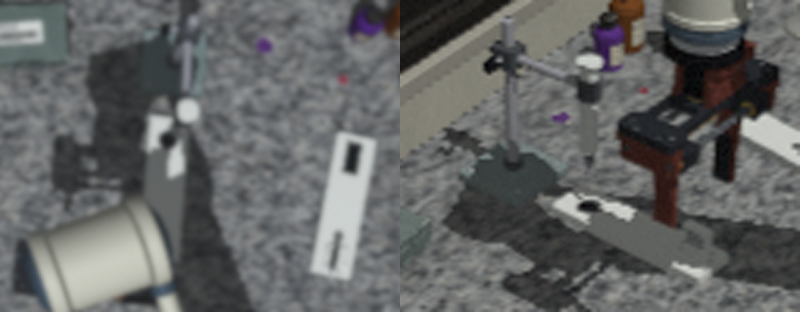

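The plate is flat and free, and the slotted plate is untouched. The estimates differ by 1–3 mm with the shadows, so I'll move the arm's shadow off and re-measure directly at the needle.

Call:
{"fn": "play_rows", "kwargs": {"targets": [[0,-0.5,4,0.5,0],[0,-0.5,5,0.5,0],[0,-1,5,0.5,0],[0,-1.5,5,0.5,0],[0,-1.5,5,0.5,0],[0,-2,5,0,0],[0,-2,4,0,0],[0,0,0,0,0],[0,0,0,0,0]]}}

```text
time: 10.1
ee_pos: [322.8, 514.1, 214.8]
eef_rot: [0.04, 0.999, -0.0, 0.0]
force: [1.3, -0.0, -0.8]
gripper_width: 87.5
```

```bash
python3 - <<'E'
from h import *
for k in range(2):
  a=snap('top');b=snap('side')
  for n in('top','side'): print(n,well(n,(632,52,8))[1],*wellxy(n,(632,52,8)),flange(n)[2])
print(read_state()['ee_pos'],read_state()['time'])
t=cv2.resize(a[1][135:175,285:325,::-1],(400,400),interpolation=cv2.INTER_CUBIC)
c=cv2.resize(b[1][117:177,240:280,::-1],(400,600),interpolation=cv2.INTER_CUBIC)
cv2.imwrite('pics/m6.png',np.hstack([np.vstack([t,t[:200]*0]),c]))
E
```

```text
top [  6.875   7.75    4.75    4.75  132.875] [296.70255174 165.73206726] [630.99984389  53.36685824] [631.89461239  50.62695928 210.        ]Traceback (most recent call last):
  File "<stdin>", line 4, in <module>
  File "h.py", line 41, in flange
    N,L,S,C=cv2.connectedComponentsWithStats(m); k=1+S[1:,4].argmax(); uv=(C[k]+.5)/K-.5+[u0,v0]; return uv,S[k]/K,atz(i,*uv,210)
                                                     ~~~~~~~~~~~~~~^^
ValueError: attempt to get argmax of an empty sequence
```

```bash
python3 - <<'E'
from h import *
i,p,d=load('top')
g=cv2.cvtColor(p,cv2.COLOR_RGB2GRAY); np.set_printoptions(linewidth=200)
print('cols 288-310 rows 150-176'); print(g[156:176,288:309])
cv2.imwrite('pics/m7.png',cv2.resize(p[140:215,275:325,::-1],(400,600),interpolation=cv2.INTER_CUBIC))
E
```

```text
cols 288-310 rows 150-176
[[139 145 156 162 159 154 148 141 135 128 117 105 123 166 196 207 211 210 210 206 193]
 [138 152 176 191 195 192 190 186 182 174 150 114 103 137 173 194 202 204 201 194 178]
 [123 146 179 201 207 208 207 206 203 192 163 119  88 100 134 161 176 177 172 165 155]
 [110 142 181 203 210 211 210 209 205 189 156 117  87  81  92 113 128 133 132 136 137]
 [109 148 184 205 210 210 210 208 200 177 146 124 109  95  92  98 110 116 118 127 131]
 [115 154 188 206 210 209 206 197 182 160 140 133 131 126 122 131 145 141 127 122 124]
 [122 159 191 206 207 201 187 165 140 123 123 133 141 144 148 162 173 160 130 116 116]
 [128 163 193 206 202 180 148 112  85  79  96 119 138 153 168 185 188 169 136 116 113]
 [133 167 195 205 194 157 106  66  48  51  68  91 123 162 188 200 196 173 138 117 115]
 [137 171 198 205 190 147  87  46  37  39  47  67 112 165 196 205 196 167 130 111 113]
 [138 174 201 206 191 147  86  46  36  36  40  60 110 167 198 205 191 158 120 103 107]
 [139 176 202 207 195 161 105  61  42  39  48  75 126 175 201 205 191 158 122 106 108]
 [142 179 203 209 203 181 143  99  71  65  79 114 158 191 206 206 191 160 127 112 113]
 [145 180 203 210 208 199 178 151 129 124 136 162 186 203 208 204 185 153 122 108 110]
 [144 180 203 210 210 208 201 190 182 180 185 194 204 209 210 203 180 146 115 101 104]
 [144 181 204 210 211 211 209 207 206 205 206 208 210 211 210 201 177 145 120 106 103]
 [145 183 204 210 211 211 211 210 211 211 210 211 211 211 210 201 177 149 130 117 106]
 [149 185 205 210 211 212 211 211 211 211 211 211 211 212 210 202 179 151 131 119 106]
 [153 189 206 210 211 211 211 211 211 211 211 211 212 211 210 203 180 149 126 114 107]
 [158 191 206 211 211 211 211 211 211 211 211 211 211 211 210 201 176 140 118 109 108]]
```

View pics/m7.png

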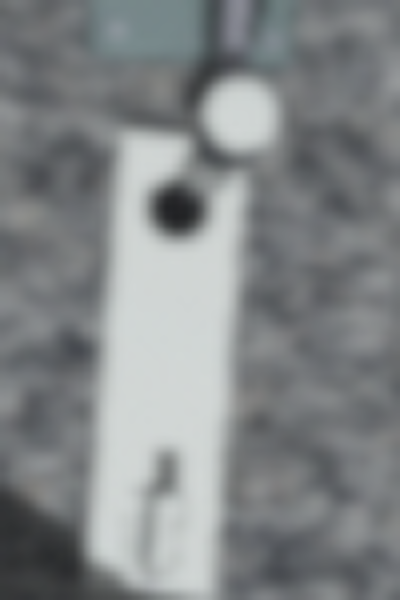

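The plate is now evenly lit in the top view, with its well at about (296.8,165.6). That puts it about 2 mm too far in +y. I'll move the arm to the other side so the side camera can confirm this without occlusion.

Call:
{"fn": "play_rows", "kwargs": {"targets": [[0,0.5,-4,0,0],[0,0.5,-5.5,0,0],[0,0.5,-5.5,0,0],[0,0.5,-5.5,0,0],[0,0.5,-5.5,0,0],[0,0.5,-5.5,0,0],[0,0.5,-5.5,0,0],[0,0.5,-5.5,0,0],[0,0,-5.5,0,0],[0,0,-5,0,0],[0,0,-4,0,0],[0,0,0,0,0]]}}

```text
time: 11.7
ee_pos: [360.9, -57.6, 214.8]
eef_rot: [0.043, 0.999, -0.0, 0.0]
force: [-0.5, 0.1, 0.1]
gripper_width: 88.0
```

```bash
python3 - <<'E'
from h import *
a=snap('top');b=snap('side');print(read_state()['ee_pos'],read_state()['time'])
g=cv2.cvtColor(b[1],cv2.COLOR_RGB2GRAY)
np.set_printoptions(linewidth=200)
print(g[160:178,251:271]); print(flange('top')[2])
for z in (210,150,88,60,35): print(z,proj(b[0],(631.5,51.3,z)))
print([blob(b[0],x).round(2) for x in [(631.5,51.3),(631.5,53.3),(633.5,51.3)]])
t=cv2.resize(a[1][140:185,280:320,::-1],(400,450),interpolation=cv2.INTER_CUBIC)
c=cv2.resize(b[1][118:178,240:280,::-1],(400,600),interpolation=cv2.INTER_CUBIC)
cv2.imwrite('pics/m8.png',np.hstack([np.vstack([t,t[:150]*0]),c]))
E
```

```text
[361.34505846 -55.29780871 214.84363907] 11.8
[[ 98  95 103 116 125 125 124 117  94 102 108 101  98  96  92  94 102 106 116 113]
 [ 86  91 106 116 123 123 118 115 106 108 105  93 103 105 108 116 119 118 116 115]
 [ 91 101  98  98  96  94  92  97  90  95 103 103  99  93  92  96  96 102 100  89]
 [109 103  94  85  82  90 110 118 107 101 105  95  83  79  90  99 109 105  92  84]
 [ 88 101 104 105  98 111 158 182 158 122 127 119 103 100 102 103 114 117 107 101]
 [ 55  53  83 101 134 182 203 201 188 171 165 151 129 121 123 126 131 133 127 114]
 [ 51  65  99 121 162 191 197 202 202 203 200 203 183 145 125 125 113 104 112 117]
 [ 72 113 176 201 166 109 154 196 203 202 199 201 202 201 185 147 120 119 121 122]
 [149 185 203 201 201 166 115 156 189 187 181 182 194 197 202 202 185 158 138 119]
 [200 202 203 201 202 195 172 125  83  79  82 104 140 181 201 203 203 203 190 157]
 [201 203 202 201 201 170  95  20  26  21  24  48  72 147 195 203 201 201 201 202]
 [196 198 201 201 196 149  56  24  24  20  23  26  83 154 194 202 203 202 202 202]
 [151 184 196 200 203 171 109  74  57  48  58  75 110 171 
[... 195 characters left out ...]
8  97 103 108 102 116 152 184 197 200 201 201 201 202 202 201 202 202 201 201]
 [104 109 118 113 103 106 107 121 152 182 196 200 201 202 201 202 203 203 201 201]
 [ 85 100 116 120 114 102 102 108 107 119 151 182 196 199 202 202 203 203 202 201]]
[631.92695571  50.64443063 210.        ]
210 (np.float64(260.3104054760869), np.float64(124.16555941867519))
150 (np.float64(260.30701864032955), np.float64(138.88234401888585))
88 (np.float64(260.30368843362606), np.float64(153.35305894005842))
60 (np.float64(260.3022376206546), np.float64(159.6572624874836))
35 (np.float64(260.3009689488323), np.float64(165.17000986435747))
[array([260.31, 170.69]), array([260.  , 170.95]), array([259.87, 170.52])]
```

View pics/m8.png

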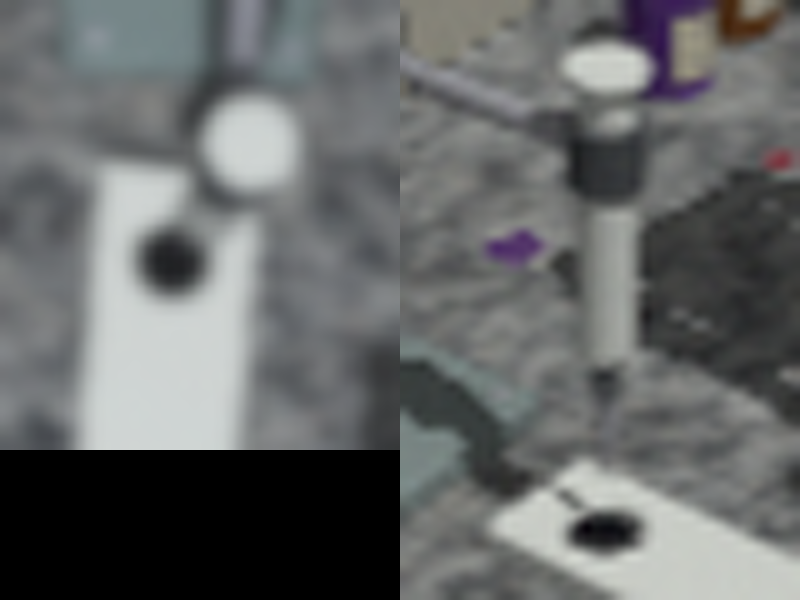

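From the side the well centroid is at (260.1,170.8). A well centred under the needle would project to (260.3,170.7), so the remaining error is about 1 mm, or 2 mm by the top camera. Both are within the calibration accuracy, so regrasping would gain nothing. I'm handing in.

```bash
python3 -c "
from rig import *
print(job_done())"
```

```text
the job is handed in; nothing more can be done
None
```

I gripped the white round-well plate by its fin and slid it flat along the worktop, at constant height, until its well was under the needle. I then released it, moved the arm clear and handed the job in at about 11.8 s.

- **Centring:** The two cameras disagree slightly on how well the well is centred. The side view puts it about 1 mm from the needle axis. The top view puts it about 2–2.5 mm off, towards the robot's left. The calibration is only good to about 2 mm, so I did not regrasp to correct it.
- **Bystanders:** The slotted plate showed no sign of having moved in the later pictures. The arm was never sent near it, the brown look-alike or the needle stand. The tool force readings stayed within about 2 N, with no sign of contact.
- **A failed check:** One late side picture gave no usable measurement, apparently because the arm blocked the view. I moved the arm to the other side and took it again.

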